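Move a hanging basket from the drip hook to the forked hook

TASK

Carry the hanging wire basket, with the tip box in it, from the U-shaped drip hook (blue foot) to the forked hook (green foot). The drip hook leaves room to take the basket's orange handle block only across its left and right faces and the fork only across its front and back faces, so hang the basket centrally on the low open hook (grey foot) between them, let go, take the block again the other way, and hang it fully down in the fork. Keep the basket level with the tip box in it, never set it down on the worktop or a hook's foot, and leave the other things where they are.

Things in the scene. Friction and masses are not known exactly. Their poses are not given: they have to be found in the camera images.
- basket: hanging wire basket; origin at the centre of its underside, z up. Tray 102 mm (x) by 138 mm (y), walls 40 mm high; a steel bail in the plane x = 0 with uprights at y = +-72 mm and on top a level 8 mm round bar along y, its axis 175 mm above the underside. Front and back look the same. With the tip box about 0.5 kg, balanced under the handle block; the box's lid is 87 mm above the underside.
- basket_knob (a point): centre of the basket's orange handle block: 24 x 24 mm across (faces along the basket's x and y), 40 mm high, from 2 to 42 mm above the axis of the bar. Same axes as the basket. This is what to grip, from above.
- basket_bar (a point): middle of the basket's bar, on its axis, straight below the handle block (22 mm below basket_knob); same axes as the basket.
- basket_load (a point): middle of the space in the basket, where the centre of the tip box belongs (44 mm above the underside).
- tip_box_mid (a point): middle of the loose tip box in the basket, 40 mm above its underside: white with a clear lid, 86 x 122 x 83 mm, in an inside of 94 x 130 mm.
- open_hook: stand of the open hook (grey foot), between the other two, fixed. All three stands: origin on the worktop below the seat, x from the open front to the post, y along a hung bar, z up. Foot plate 150 x 120 x 10 mm; post 16 mm thick, 85 mm behind the seat, ending 8 mm below it; an arm, 8 mm thick, its top 8.5 mm below the seat, runs forward from the post and ends at 4 to 13 mm in front of the seat.
- open_hook_seat (a point): where the middle of the bar's axis belongs on the open hook: 225 mm above the worktop, axes as the stand. The bar lies in a shallow V strip 26 mm wide (y) and 50 mm long (x), which rises only 5 mm above the seat at its ends, so the block can be gripped along x or along y here. Hang the bar within 10 mm of its middle, or the basket leans.
- drip_hook: stand of the drip hook (blue foot), where the basket hangs at the start, left or right of the open hook, fixed. At every stand the arm reaches through the basket's bail, so the basket leaves and enters by the front (-x): raised 45 mm above the hung height it passes all lips and prongs, and 55 mm forward of the seat it may then move sideways.
- drip_hook_seat (a point): where the bar's axis hangs on the drip hook: 225 mm above the worktop, axes as the stand. V strip as on the open hook, and upright strips 26 mm wide (y), 21 mm in front of and behind the seat, that rise 37 mm above it: no room for a finger between them and the block (half width 12 mm), so grip the block along y here.
- fork_hook: stand of the forked hook (green foot), on the other side of the open hook from the drip hook, fixed; two arms, 6 mm wide, at y = +-27 mm. Enter from the front with the basket raised, then lower straight down.
- fork_hook_seat (a point): where the middle of the bar's axis belongs in the fork: 225 mm above the worktop, axes as the stand. At y = +-27 mm stand two slots for the bar, 18 mm wide (x), flared on top, shallow V below; their prongs rise 37 mm above the seat. Between the prong pairs are 48 mm (y): beside the block only 12 mm, too little for a finger, so the block must be gripped along x here.
- powder_jar: bystander: white jar with red lid, 78 mm across, 106 mm high, origin at its underside.
- reagent_carton: bystander: red carton 50 x 66 x 48 mm, origin at its underside.
- timer: bystander: white bench timer 70 x 64 x 16 mm, origin at its underside.
- tape_roll: bystander: tape roll 100 mm across, 25 mm high, origin at its underside.
- monitor: large flat computer monitor (fixed) that stands obliquely behind the left part of the work, its near left edge about 0.53 m ahead of the robot and 0.44 m to the left, its right edge 0.8 m ahead and straight in front of it, from about 0.15 to 0.47 m above the worktop. An arm that starts beside it should draw back towards itself before it swings across.

How it is judged:
By the outcome, as a careful person would: the job done as asked, in the order asked, and still so for the second after the job is handed in, with the robot touching nothing.
It also fails if it takes over 64 s, if anything falls off the work surface, if the arm or the gripper's body presses on something with over 40 N, if the wrist force passes 120 N, or if a joint passes its speed limit or range.

ROBOT

A 6-joint arm with a two-finger parallel gripper is mounted at the origin on a cart in front of the work surface, level with it; the furniture and walls round the work are solid. World frame = base frame: x ahead of the robot, y to its left, z up, the work surface at z = 0. Lengths are in m, angles in degrees, forces in N, time in s.
With the tool pointing down it reaches from about 0.25 to 0.725 m from the base axis. Payload 9.7 kg.
Tool frame: the origin (TCP) lies midway between the tips of the shut fingers; the grasp point (between the pads) lies 19 mm behind it (bot.hold_point_z is the distance from the TCP to the grasp point, in m); z points along the fingers, y is the line along which they close (so a half turn about z gives the same grasp; the last joint's range is limited). The gripper opens to 85 mm and grips with 20 to 120 N. Pads are 22 mm wide; open, the fingers measure 114 mm over their backs; the gripper's body (76 mm by 85 mm) begins 54 mm behind the grasp point. The pads swing forward as they close: fully open they stand 13 mm farther back than shut.
Start: joints at [-67.323, 4.979, 10.078, 95.1, 0, 90], TCP at [0.212, -0.507, 0.231] pointing down, gripper open.
Joint ranges: [-179.16, 179.16], [-48.56, 103.87], [-65.8, 70.77], [-126.05, 130.52], [-82.76, 87.17], [-180, 180]. Speed limits (degrees/s): [127.2, 127.2, 147.25, 180, 180, 180].

INTERFACE

Orientations are given as [roll, pitch, yaw] about the fixed x, y, z axes, in that order (R = Rz(yaw) Ry(pitch) Rx(roll)).
In Python, from workcell import bot gives the robot as it stands.
- The arm moves only by the tool play_rows, never from a script. Its argument "steps" is a list that holds one entry, the list of rows, each a list of 4 numbers: the shift along the tool's x, y, z in m, then the turn about the tool's z in rad. In form: [[[tx, ty, tz, yaw], ...]]. A call has exactly 5 rows; each row shifts and turns the commanded pose from where the row before left it, along the tool's axes as they then stand; what a row does not reach is not made up. A row lasts 1/12 s, in which the tool goes at most 41.7 mm and 7.16 degrees, less where a joint would pass 70% of its speed; a pose out of reach is approached as far as the arm can. A call is refused whole if a number of a shift passes 0.0417 or a number of a turn 0.125, either way. A call with a gripper value outside its range is refused whole. "gripper" is the finger opening in m, from 0 to 0.0854, set as the call begins (left out, the last holds). The fingers move at their own pace and stop on an object; "squeeze" is the grip in N (left out, the last holds). Time passes only in rows, so rows that do not move let the fingers close, or fill a call up. It gives the time, the measured TCP pose, the force, the opening and the grip force at its end, in the units of the state.
- bot.get_obs(): the state, without advancing time (a new reading comes with each control period).
- bot.camera(name): name is "scene" or "side" or "wrist"; returns a dict with "img" (420x560x3 uint8, blue, green, red), "vfov" (degrees; the focal length in pixels is half the picture's height over the tangent of half this angle, whatever the lens; pixels are square), "cx", "cy" (the principal point, pixels), "xyz" and "attitude" of the camera in the world. Camera axes: x right, y down, z forward; pixel columns grow to the right and rows downward; lengths in m; the calibration is good to about 2 mm. A picture is of the moment at which its call begins. There is no depth.
- bot.job_done(): hands the job in; it is judged then, once.
The state is a dict: "time": time; "q": joint angles; "qd": joint speeds; "joint_efforts": joint torques, N m; "ee_pos": TCP position; "tcp_rot": TCP orientation; "wrist_force": force on the tool from outside, world axes, zero at the start; "torque": the same for the moment, N m; "opening": finger opening in m; "grasp_force": force on a finger pad.
Only numpy, scipy, OpenCV 4.12 (cv2) and the standard library are available. Lean on these libraries where they do the work, as an engineer would, in place of code of your own. Each camera call takes 0.05 s, during which the arm holds its last target. There are 200 camera calls.

## Working session

There is one attempt and no reset: what is moved stays moved. The work goes in short steps, Python scripts to look and compute and a tool call to move; the robot and the scene stay as the last step left them, time stands still between calls to the robot, and variables do not carry over. Pictures are saved under pics/ and viewed, at most 10 in all, crops included, and the job is handed in when it is done.

Besides the shell and the picture viewer there is one more tool, called after "Emit:" as a command line: name --argument value ..., lists and objects as JSON in quotes. play_rows: Moves the arm, as the interface text tells. Its arguments: {"type":"object","properties":{"steps":{"type":"array","items":{"type":"array","items":{"type":"array","items":{"type":"number"}}}},"gripper":{"type":"number"},"squeeze":{"type":"number"}},"required":["steps"]}

```bash
mkdir -p pics; ls; python3 - <<'E'
from workcell import bot
import cv2,numpy as np
o=bot.get_obs();print({k:np.round(v,3).tolist() for k,v in o.items()},bot.hold_point_z)
for n in("scene","side","wrist"):
    c=bot.camera(n);cv2.imwrite(f"pics/{n}0.png",c["img"]);print(n,c["vfov"],c["cx"],c["cy"],np.round(c["xyz"],3),np.round(c["attitude"],2),[k for k in c])
E
```

```text
pics
{'time': 0.0, 'q': [-67.324, 5.011, 10.033, 95.1, -0.001, 90.002], 'qd': [-0.067, 0.043, 0.024, -0.0, -0.022, 0.001], 'joint_efforts': [-0.002, -52.039, 46.48, 0.016, 0.0, 0.0], 'ee_pos': [0.212, -0.507, 0.231], 'tcp_rot': [-179.922, 0.001, 22.674], 'wrist_force': [-0.842, -0.453, -0.511], 'torque': [0.046, -0.025, -0.016], 'grasp_force': 0.0, 'opening': 0.085} 0.0187
scene 53.903556855359845 276.0512341804856 211.685681661579 [0.089 0.555 1.106] [-140.9     0.79 -142.09] ['img', 'vfov', 'cx', 'cy', 'xyz', 'attitude']
side 42.978181234636715 279.79613019576186 213.03574652628438 [ 0.002 -1.214  1.299] [-131.44    1.17  -27.61] ['img', 'vfov', 'cx', 'cy', 'xyz', 'attitude']
wrist 67.43661376878167 278.74482853799475 213.89221476014004 [ 0.29  -0.474  0.374] [ 1.6125e+02  8.0000e-02 -6.7320e+01] ['img', 'vfov', 'cx', 'cy', 'xyz', 'attitude']
```

View pics/scene0.png

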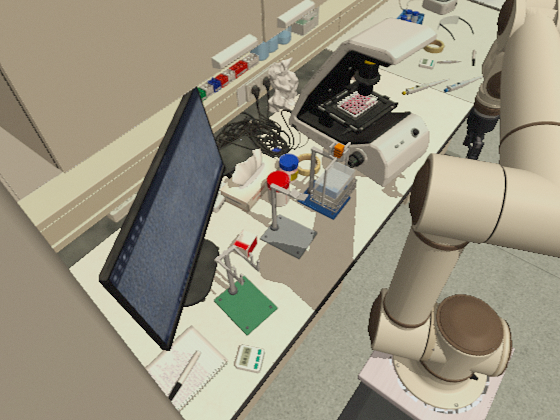

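View pics/side0.png

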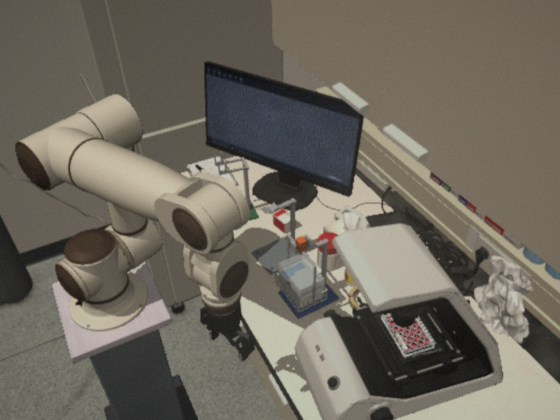

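```bash
cat > h.py <<'E'
from workcell import bot
import cv2,numpy as np
from scipy.spatial.transform import Rotation as R
def cam(n):
    c=bot.camera(n);c["R"]=R.from_euler("xyz",c["attitude"],degrees=True).as_matrix();c["f"]=210/np.tan(np.radians(c["vfov"]/2));c["p"]=np.array(c["xyz"]);return c
def ray(c,u,v):
    d=c["R"]@np.array([(u-c["cx"])/c["f"],(v-c["cy"])/c["f"],1]);return d/np.linalg.norm(d)
def plane(c,u,v,z):
    d=ray(c,u,v);return c["p"]+d*(z-c["p"][2])/d[2]
def tri(obs):
    A=0;b=0;P=[]
    for c,u,v in obs:
        d=ray(c,u,v);M=np.eye(3)-np.outer(d,d);A=A+M;b=b+M@c["p"];P.append((M,c["p"]))
    x=np.linalg.solve(A,b);return x,[round(float(np.linalg.norm(M@(x-p)))*1000,1) for M,p in P]
def proj(c,x):
    q=c["R"].T@(np.array(x)-c["p"]);return np.round([c["cx"]+c["f"]*q[0]/q[2],c["cy"]+c["f"]*q[1]/q[2]],1)
def mask(c,lo,hi,box=None):
    m=cv2.inRange(cv2.cvtColor(c["img"],cv2.COLOR_BGR2HSV),lo,hi)
    if box is not None:
        k=np.zeros_like(m);x0,y0,x1,y1=box;k[y0:y1,x0:x1]=255;m&=k
    return m
def blobs(m,amin=15):
    n,l,s,ce=cv2.connectedComponentsWithStats(m);return [(np.round(ce[i],1).tolist(),s[i].tolist()) for i in range(1,n) if s[i][4]>=amin]
E
python3 - <<'E'
from h import *
s=cam("scene");d=cam("side")
for c in(s,d):
    print("orange",blobs(mask(c,(5,150,120),(18,255,255))))
    print("green",blobs(mask(c,(50,80,30),(90,255,200)),60))
    print("blue",blobs(mask(c,(95,120,30),(125,255,200)),60))
m=mask(s,(50,80,30),(90,255,200),(200,270,290,340))
cs,_=cv2.findContours(m,0,2);q=max(cs,key=cv2.contourArea);r=cv2.approxPolyDP(cv2.convexHull(q),4,True)[:,0];print(r.tolist())
for u,v in r: print(np.round(plane(s,u,v,.01),3))
cv2.imwrite("pics/c1.png",cv2.resize(s["img"][130:330,200:400],None,fx=3,fy=3,interpolation=cv2.INTER_CUBIC))
cv2.imwrite("pics/c2.png",cv2.resize(d["img"][150:320,180:380],None,fx=3.5,fy=3.5,interpolation=cv2.INTER_CUBIC))
E
```

```text
orange [([339.1, 147.8], [334, 143, 10, 11, 67])]
green [([245.9, 305.8], [215, 277, 62, 58, 1751])]
blue [([411.5, 15.8], [397, 10, 27, 14, 148]), ([214.5, 83.4], [208, 78, 13, 14, 76]), ([288.3, 162.0], [280, 154, 18, 17, 256]), ([320.8, 207.5], [298, 194, 52, 25, 269])]
orange [([300.7, 240.1], [296, 237, 10, 7, 51])]
green []
blue []
[[243, 277], [276, 307], [247, 334], [215, 301]]
[0.571 0.124 0.01 ]
[0.431 0.141 0.01 ]
[0.445 0.253 0.01 ]
[0.584 0.234 0.01 ]
```

View pics/c1.png

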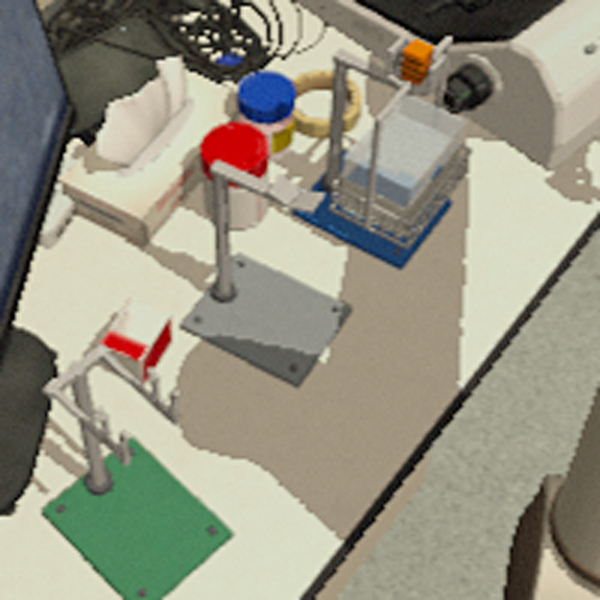

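View pics/c2.png

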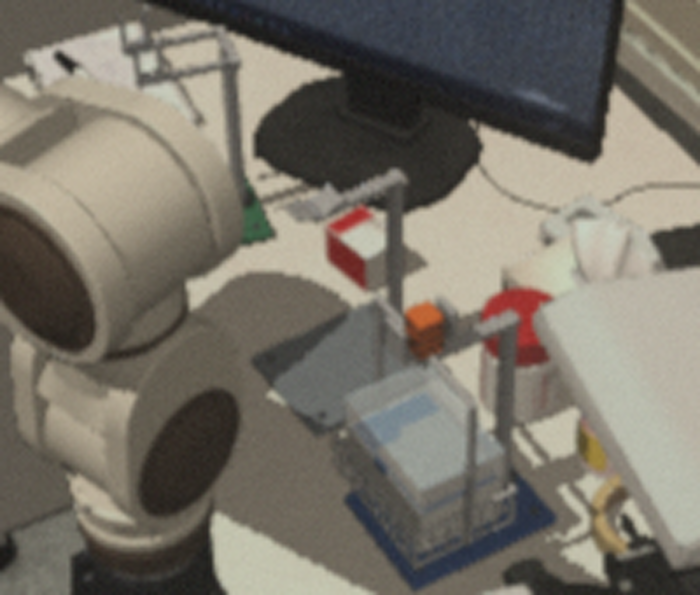

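```bash
python3 - <<'E'
from h import *
s=cam("scene");d=cam("side")
k,e=tri([(s,339.1,147.8),(d,300.7,240.1)]);print("knob",np.round(k,4),e)
print("knob z plane",plane(s,339.1,147.8,.247),plane(d,300.7,240.1,.247))
print("openseat",tri([(s,299.3,195),(d,270.9,207.7)]))
c1=lambda u,v:(200+u/3,130+v/3)
c2=lambda u,v:(180+u/3.5,150+v/3.5)
for n,pts in dict(grey=[(180,322),(237,255),(352,308),(299,385),(223,295)],blue=[(332,150),(295,213),(402,267),(452,203)],green=[(43,512),(132,440),(232,534),(143,605),(97,488)]).items():
    print(n,[np.round(plane(s,*c1(*p),.01)[:2],3).tolist() for p in pts])
for n,pts in dict(blue=[(347,495),(417,587),(553,518)],grey=[(255,358),(318,432),(370,298)]).items():
    print("side",n,[np.round(plane(d,*c2(*p),.01)[:2],3).tolist() for p in pts])
# basket bar ends
for n,a,b in [("openposttop",(215,168),(398,178)),("dripposttop",(337,58),(508,318)),("forkposttop",(85,362),(228,45)),("barendL",(340,58),None)]:
    if b: x,e=tri([(s,*c1(*a)),(d,*c2(*b))]);print(n,np.round(x,3),e)
E
```

```text
knob [ 0.5239 -0.2915  0.2604] [2.3, 2.3]
knob z plane [ 0.52826597 -0.30389731  0.247     ] [ 0.53324119 -0.27865794  0.247     ]
openseat (array([ 0.52865022, -0.09241592,  0.22468462]), [4.7, 4.7])
grey [[0.623, -0.022], [0.631, -0.133], [0.486, -0.151], [0.474, -0.035], [0.609, -0.079]]
blue [[0.639, -0.332], [0.616, -0.224], [0.473, -0.232], [0.479, -0.347]]
green [[0.586, 0.235], [0.569, 0.121], [0.426, 0.141], [0.447, 0.247], [0.561, 0.183]]
side blue [[0.482, -0.236], [0.487, -0.354], [0.629, -0.346]]
side grey [[0.483, -0.041], [0.493, -0.156], [0.619, -0.021]]
openposttop [ 0.618 -0.081  0.21 ] [1.4, 1.4]
dripposttop [ 0.612 -0.283  0.211] [0.6, 0.6]
forkposttop [0.564 0.169 0.217] [2.7, 2.7]
```

Emit:
play_rows --steps '[[[0,0,-0.03,0.063],[0,0,-0.03,0.063],[0,0,-0.03,0.063],[0,0,-0.03,0.063],[0,0,-0.03,0.064]]]' --gripper 0.0854

```text
time: 0.77
ee_pos: [0.2119, -0.5071, 0.3828]
tcp_rot: [180.0, -0.0, 4.4]
wrist_force: [-0.1, -1.1, 0.4]
opening: 0.0855
grasp_force: 0.0
```

Emit:
play_rows --steps '[[[0.003,-0.036,0,0],[0.003,-0.036,0,0],[0.003,-0.036,0,0],[0.003,-0.036,0,0],[0.003,-0.036,0,0]]]'

```text
time: 1.18
ee_pos: [0.2124, -0.3254, 0.3811]
tcp_rot: [-180.0, -0.0, 4.5]
wrist_force: [0.5, -0.2, 0.2]
opening: 0.0855
grasp_force: 0.0
```

Emit:
play_rows --steps '[[[0.02,-0.036,0,0],[0.035,0,0,0],[0.035,0,0,0],[0.035,0,0,0],[0.035,0,0,0]]]'

```text
time: 1.6
ee_pos: [0.3708, -0.2774, 0.3818]
tcp_rot: [179.9, -0.1, 4.6]
wrist_force: [-0.4, -0.3, 0.3]
opening: 0.0852
grasp_force: 0.0
```

Emit:
play_rows --steps '[[[0.03,0,0,0],[0.03,0,0,0],[0.03,0,0,0],[0,0,0,0],[0,0,0,0]]]'

```text
time: 2.02
ee_pos: [0.4602, -0.2708, 0.3799]
tcp_rot: [-179.9, 0.1, 4.7]
wrist_force: [-0.3, 0.0, 0.0]
opening: 0.0855
grasp_force: 0.0
```

```bash
python3 - <<'E'
from h import *
w=cam("wrist");print(w["p"],w["attitude"])
print(blobs(mask(w,(5,150,100),(18,255,255))), proj(w,(0.527,-0.29,0.267)))
cv2.imwrite("pics/w1.png",w["img"])
E
```

```text
[ 0.54493197 -0.26291707  0.52310909] [ 1.61123291e+02  1.05472458e-01 -8.53259010e+01]
[([311.6, 132.5], [297, 118, 30, 31, 861])] [311.6 133.1]
```

View pics/w1.png

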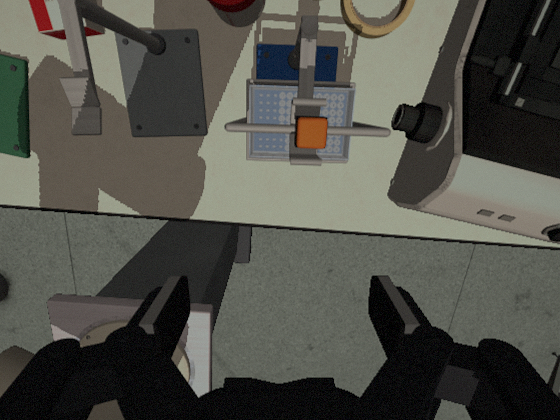

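```bash
python3 - <<'E'
from h import *
w=cam("wrist")
m=mask(w,(5,150,100),(18,255,255))
print("knob",plane(w,311.6,132.5,.264)[:2])
P=np.array([plane(w,u,v,.264)[:2] for v,u in np.argwhere(m)],np.float32)
r=cv2.minAreaRect(P);print(r)
a=plane(w,228,126.5,.225);b=plane(w,390,132.5,.225);print("bar",a,b,(a+b)/2,np.degrees(np.arctan2(*(a-b)[:2][::1])),np.linalg.norm(a-b))
# open hook strip front edge corners, foot
for u,v in[(72,133),(101,134),(62,78),(93,78)]:print("open",plane(w,u,v,.228)[:2])
for u,v in[(131,136),(206,133),(197,30)]:print("foot",plane(w,u,v,.01)[:2])
for u,v in [(293,103),(327,103),(291,161),(322,162)]: print("lip",plane(w,u,v,.262)[:2])
E
```

```text
knob [ 0.52627617 -0.29061341]
((0.5268751382827759, -0.2903851866722107), (0.022555015981197357, 0.02320297248661518), 4.624034881591797)
bar [ 0.5227822  -0.21769005  0.225     ] [ 0.52948971 -0.36683618  0.225     ] [ 0.52613596 -0.29226312  0.225     ] -2.575010947940473 0.14929687696301694
open [ 0.50573937 -0.07605773]
open [ 0.50698086 -0.10242281]
open [ 0.55201199 -0.07347   ]
open [ 0.5541774  -0.10028103]
foot [ 0.48063339 -0.03152262]
foot [ 0.49492452 -0.15057607]
foot [ 0.63832729 -0.13676044]
lip [ 0.54733023 -0.2736934 ]
lip [ 0.54948216 -0.30031376]
lip [ 0.50186597 -0.27636677]
lip [ 0.50312254 -0.30218432]
```

Emit:
play_rows --steps '[[[0.013,0.005,0,0.02],[0.013,0.005,0,0],[0.013,0.005,0,0],[0.013,0.005,0,0],[0.0137,0.0036,0,0]]]' --gripper 0.06

```text
time: 2.53
ee_pos: [0.5251, -0.2911, 0.3827]
tcp_rot: [179.9, -0.1, 3.3]
wrist_force: [1.1, -0.3, 1.2]
opening: 0.0601
grasp_force: 0.0
```

Emit:
play_rows --steps '[[[0,0,0.02,0],[0,0,0.02,0],[0,0,0.02,0],[0,0,0,0],[0,0,0,0]]]'

```text
time: 2.95
ee_pos: [0.5246, -0.2905, 0.3219]
tcp_rot: [-180.0, 0.0, 3.4]
wrist_force: [0.5, -0.7, 1.0]
opening: 0.0601
grasp_force: 0.0
```

```bash
python3 - <<'E'
from h import *
w=cam("wrist");o=bot.get_obs()
m=mask(w,(5,150,100),(18,255,255));b=blobs(m);print(b,o["ee_pos"],o["tcp_rot"])
P=np.array([plane(w,u,v,.265)[:2] for v,u in np.argwhere(m)],np.float32);print(cv2.minAreaRect(P),P.mean(0))
cv2.imwrite("pics/w2.png",w["img"])
E
```

```text
[([280.4, 233.4], [264, 218, 34, 32, 1068])] [ 0.52511254 -0.29058282  0.32314826] [ 1.79951092e+02 -7.65083416e-02  3.37763537e+00]
((0.5269327163696289, -0.2902608811855316), (0.022986501455307007, 0.022968418896198273), 3.38438081741333) [ 0.5271173 -0.2902135]
```

View pics/w2.png

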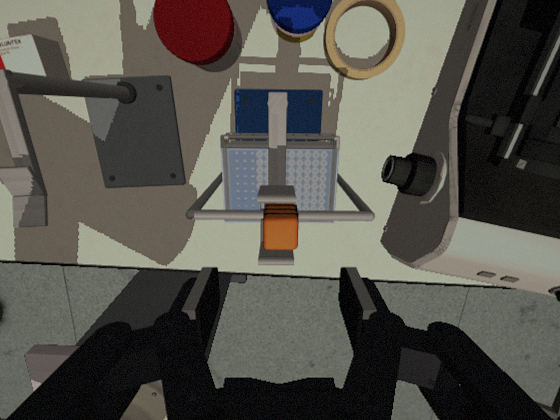

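Emit:
play_rows --steps '[[[0.002,-0.0003,0.02,0],[0,0,0.02,0],[0,0,0.02,0],[0,0,0.016,0],[0,0,0.01,0]]]'

```text
time: 3.42
ee_pos: [0.5279, -0.2903, 0.2359]
tcp_rot: [180.0, -0.1, 3.4]
wrist_force: [0.4, -0.3, 0.4]
opening: 0.06
grasp_force: 0.0
```

Emit:
play_rows --steps '[[[0,0,0,0],[0,0,0,0],[0,0,0,0],[0,0,0,0],[0,0,0,0]]]' --gripper 0.0 --squeeze 80

```text
time: 3.83
ee_pos: [0.5285, -0.2903, 0.2378]
tcp_rot: [179.9, -0.2, 3.4]
wrist_force: [-1.1, 0.4, 7.9]
opening: 0.0229
grasp_force: 79.0
```

Emit:
play_rows --steps '[[[0,0,0,0],[0,0,0,0],[0,0,0,0],[0,0,0,0],[0,0,0,0]]]'

```text
time: 4.25
ee_pos: [0.5285, -0.2903, 0.2378]
tcp_rot: [179.9, -0.2, 3.4]
wrist_force: [-0.7, -0.2, 6.8]
opening: 0.023
grasp_force: 79.0
```

Emit:
play_rows --steps '[[[0,0,-0.004,0],[0,0,-0.008,0],[0,0,-0.012,0],[0,0,-0.012,0],[0,0,-0.012,0]]]'

```text
time: 4.67
ee_pos: [0.528, -0.29, 0.2841]
tcp_rot: [-180.0, 0.0, 3.4]
wrist_force: [0.4, 0.1, -3.0]
opening: 0.0229
grasp_force: 78.6
```

Emit:
play_rows --steps '[[[0,0,-0.003,0],[0,0,0,0],[0,0,0,0],[0,0,0,0],[0,0,0,0]]]'

```text
time: 5.08
ee_pos: [0.5279, -0.2899, 0.2854]
tcp_rot: [-180.0, 0.1, 3.4]
wrist_force: [-0.3, 0.2, -4.2]
opening: 0.0227
grasp_force: 78.7
```

```bash
python3 - <<'E'
from h import *
w=cam("wrist");s=cam("scene");o=bot.get_obs();print(o["ee_pos"],o["wrist_force"],o["torque"],w["p"])
a=cv2.resize(s["img"][110:220,260:400],None,fx=3,fy=3,interpolation=cv2.INTER_CUBIC)
b=w["img"][60:390,80:460]
cv2.imwrite("pics/j3.png",np.hstack([a,b]))
E
```

```text
[ 0.52787352 -0.28989582  0.28570165] [-0.06032759  0.20029289 -4.42166729] [ 0.0542285  -0.04781771  0.04347567] [ 0.6126036  -0.28375606  0.42870402]
```

View pics/j3.png

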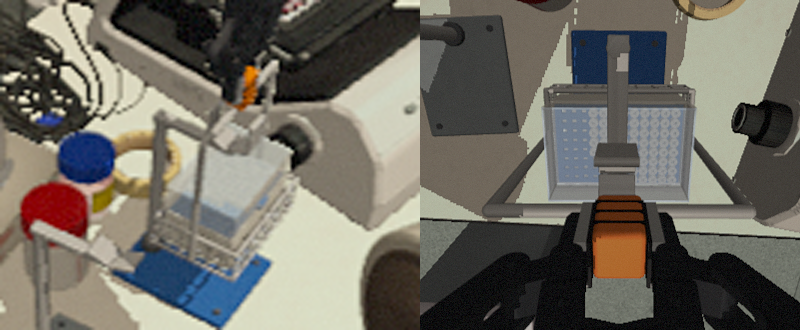

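Emit:
play_rows --steps '[[[0,0,-0.004,0],[-0.005,0,-0.004,0],[-0.012,0,0,0],[-0.016,0,0,0],[-0.018,0,0,0]]]'

```text
time: 5.6
ee_pos: [0.4767, -0.293, 0.2945]
tcp_rot: [180.0, -0.0, 3.5]
wrist_force: [-0.7, -0.9, -3.9]
opening: 0.0231
grasp_force: 78.7
```

Emit:
play_rows --steps '[[[-0.015,0,0,0],[-0.008,0,0,0],[-0.004,-0.006,0,0],[0.001,-0.012,0,0],[0.0015,-0.018,0,0]]]'

```text
time: 6.02
ee_pos: [0.4507, -0.2582, 0.2942]
tcp_rot: [-180.0, -0.0, 3.3]
wrist_force: [0.5, -0.3, -3.7]
opening: 0.0223
grasp_force: 78.8
```

Emit:
play_rows --steps '[[[0.002,-0.02,0,0],[0.002,-0.02,0,0],[0.002,-0.02,0,0],[0.002,-0.02,0,0],[0.002,-0.02,0,0]]]'

```text
time: 6.43
ee_pos: [0.4549, -0.156, 0.2943]
tcp_rot: [-180.0, -0.0, 3.5]
wrist_force: [0.4, -0.3, -4.3]
opening: 0.0225
grasp_force: 78.8
```

Emit:
play_rows --steps '[[[0.002,-0.02,0,-0.012],[0.001,-0.02,0,-0.012],[0.001,-0.015,0,-0.013],[0,-0.008,0,0],[0,0,0,0]]]'

```text
time: 6.85
ee_pos: [0.454, -0.093, 0.2945]
tcp_rot: [-180.0, -0.0, 5.7]
wrist_force: [-0.0, 0.9, -4.2]
opening: 0.0228
grasp_force: 79.0
```

```bash
python3 - <<'E'
from h import *
w=cam("wrist");o=bot.get_obs();print(o["ee_pos"],o["tcp_rot"],o["wrist_force"],w["p"],proj(w,(.53,-.088,.225)))
cv2.imwrite("pics/w4.png",cv2.resize(w["img"],(800,600)))
E
```

```text
[ 0.45407721 -0.09412052  0.29442572] [ 1.79990455e+02 -1.94340375e-02  5.63837538e+00] [ 0.80499536  0.02189426 -4.00051731] [ 0.53826048 -0.08364722  0.43794233] [284.4 121.3]
```

View pics/w4.png

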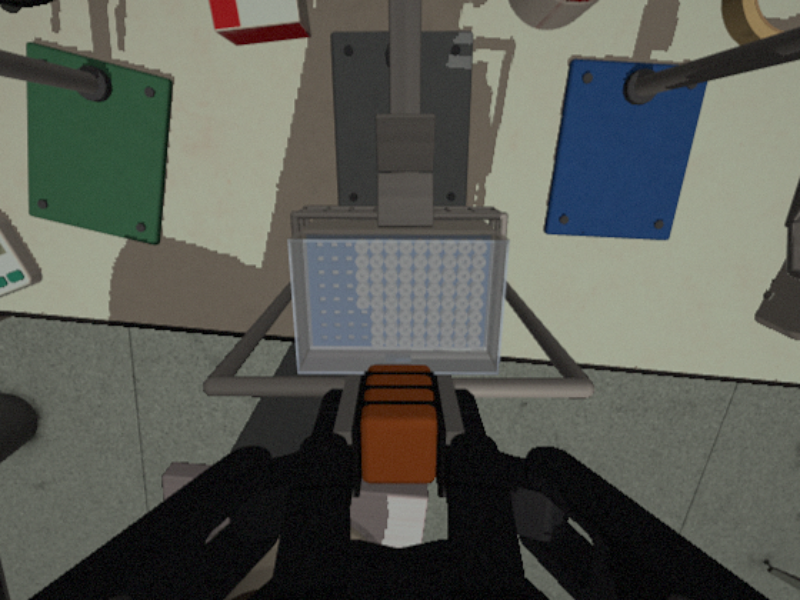

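```bash
python3 - <<'E'
from h import *
w=cam("wrist");o=bot.get_obs();k=.7
p=lambda u,v,z:np.round(plane(w,u*k,v*k,z)[:2],4)
print("seat",p(405,172,.2205),"ends",p(377.5,226,.230),p(433.5,226,.23),p(377.5,115,.23),p(433,115,.23))
a,b=p(207,386,.281),p(592,388,.281);print("bar",a,b,(a+b)/2,o["ee_pos"])
for n,q in dict(green=[(27,212),(159,243),(172,80),(30,43)],grey=[(337,208),(469,208),(471,32),(333,34)],).items(): print(n,[p(*x,.01).tolist() for x in q])
E
```

```text
seat [ 0.5304 -0.0886] ends [ 0.5057 -0.0782] [ 0.5083 -0.1039] [ 0.5528 -0.0743] [ 0.5551 -0.0979]
bar [ 0.4448 -0.0185] [ 0.4588 -0.169 ] [ 0.4518  -0.09375] [ 0.45408301 -0.09480835  0.29433513]
green [[0.4519, 0.2572], [0.4344, 0.1359], [0.5784, 0.1146], [0.595, 0.2315]]
grey [[0.4842, -0.0323], [0.4964, -0.1553], [0.6393, -0.1355], [0.6266, -0.0212]]
```

Emit:
play_rows --steps '[[[0.006,0.0004,0,0],[0.012,0.0004,0,0],[0.016,0.0005,0,0],[0.016,0.0004,0,0],[0.014,0.0004,0,0]]]'

```text
time: 7.37
ee_pos: [0.5191, -0.0918, 0.2939]
tcp_rot: [180.0, -0.0, 5.5]
wrist_force: [0.3, -0.2, -4.3]
opening: 0.0226
grasp_force: 79.0
```

Emit:
play_rows --steps '[[[0.009,0,0,0],[0.0046,0,0,0],[0,0,0,0],[0,0,0,0],[0,0,0,0]]]'

```text
time: 7.78
ee_pos: [0.5308, -0.0898, 0.2945]
tcp_rot: [180.0, 0.0, 5.5]
wrist_force: [-1.0, 0.4, -4.3]
opening: 0.0228
grasp_force: 79.0
```

Emit:
play_rows --steps '[[[0,0,0.006,0],[0,0,0.012,0],[0,0,0.014,0],[0,0,0.01,0],[0,0,0.006,0]]]'

```text
time: 8.2
ee_pos: [0.5305, -0.0896, 0.2449]
tcp_rot: [-180.0, 0.1, 5.5]
wrist_force: [-0.6, -1.1, -3.8]
opening: 0.0227
grasp_force: 78.9
```

Emit:
play_rows --steps '[[[0,0,0.002,0],[0,0,0.002,0],[0,0,0,0],[0,0,0,0],[0,0,0,0]]]'

```text
time: 8.62
ee_pos: [0.5315, -0.0897, 0.2429]
tcp_rot: [180.0, -0.1, 5.5]
wrist_force: [-0.2, -0.4, -4.0]
opening: 0.0227
grasp_force: 78.9
```

Emit:
play_rows --steps '[[[0,0,0.0015,0],[0,0,0.0015,0],[0,0,0.001,0],[0,0,0,0],[0,0,0,0]]]'

```text
time: 9.03
ee_pos: [0.5313, -0.0896, 0.2382]
tcp_rot: [-180.0, 0.0, 5.5]
wrist_force: [-0.1, 0.7, -4.7]
opening: 0.0225
grasp_force: 79.2
```

Emit:
play_rows --steps '[[[0,0,0.001,0],[0,0,0,0],[0,0,0,0],[0,0,0,0],[0,0,0,0]]]'

```text
time: 9.45
ee_pos: [0.5314, -0.0896, 0.2379]
tcp_rot: [180.0, -0.1, 5.5]
wrist_force: [-1.2, -0.4, 5.4]
opening: 0.0226
grasp_force: 79.9
```

Emit:
play_rows --steps '[[[0,0,0,0],[0,0,0,0],[0,0,0,0],[0,0,0,0],[0,0,0,0]]]' --gripper 0.06

```text
time: 9.87
ee_pos: [0.5313, -0.0897, 0.2371]
tcp_rot: [-180.0, 0.0, 5.5]
wrist_force: [0.1, 0.9, -0.4]
opening: 0.0598
grasp_force: 0.0
```

Emit:
play_rows --steps '[[[0,0,-0.01,0],[0,0,-0.02,0],[0,0,-0.02,0],[0,0,-0.02,0],[0,0,-0.015,0]]]'

```text
time: 10.28
ee_pos: [0.5313, -0.0896, 0.3248]
tcp_rot: [180.0, -0.1, 5.5]
wrist_force: [0.3, -0.0, 0.3]
opening: 0.06
grasp_force: 0.0
```

```bash
cat > k.py <<'E'
from h import *
def knob(show=None,z=.265):
    w=cam("wrist");o=bot.get_obs();m=mask(w,(3,120,60),(18,255,255));b=blobs(m)
    P=np.array([plane(w,u,v,z)[:2] for v,u in np.argwhere(m)],np.float32)
    print(b,np.round(o["ee_pos"],4),np.round(o["tcp_rot"],2),np.round(P.mean(0),4),cv2.minAreaRect(P));return w
E
python3 - <<'E'
from k import *
w=knob();cv2.imwrite("pics/w5.png",w["img"])
E
```

```text
[([278.5, 207.0], [266, 207, 26, 1, 26]), ([279.0, 210.5], [266, 210, 28, 2, 54]), ([279.8, 214.8], [264, 214, 30, 3, 68]), ([278.5, 234.9], [262, 218, 34, 35, 1153])] [ 0.5315 -0.0897  0.3272] [179.93  -0.27   5.55] [ 0.5419 -0.0912] ((0.631234884262085, -0.12843938171863556), (0.14844462275505066, 0.2116675078868866), 35.10597229003906)
```

View pics/w5.png

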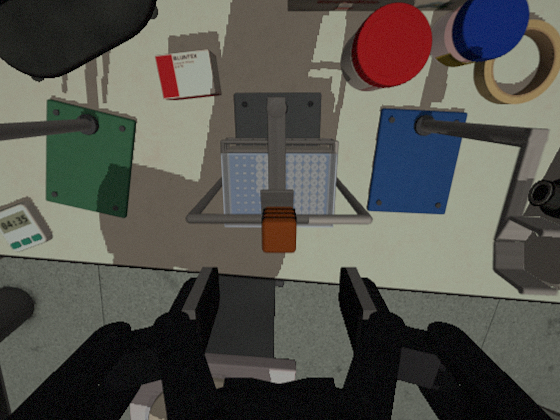

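Emit:
play_rows --steps '[[[0,0,-0.004,-0.06],[0,0,0,-0.1],[0,0,0,-0.11],[0,0,0,-0.11],[0,0,0,-0.11]]]'

```text
time: 10.75
ee_pos: [0.5313, -0.0896, 0.3267]
tcp_rot: [180.0, -0.0, 33.9]
wrist_force: [0.9, 0.7, 0.9]
opening: 0.06
grasp_force: 0.0
```

Emit:
play_rows --steps '[[[0,0,0,-0.11],[0,0,0,-0.11],[0,0,0,-0.11],[0,0,0,-0.11],[0,0,0,-0.11]]]'

```text
time: 11.17
ee_pos: [0.5313, -0.0896, 0.3267]
tcp_rot: [180.0, -0.0, 65.4]
wrist_force: [-0.7, -0.6, 1.0]
opening: 0.0601
grasp_force: 0.0
```

Emit:
play_rows --steps '[[[0,0,0,-0.11],[0,0,0,-0.11],[0,0,0,-0.11],[0,0,0,-0.11],[0,0,0,-0.09]]]'

```text
time: 11.58
ee_pos: [0.5313, -0.0896, 0.3267]
tcp_rot: [180.0, 0.0, 95.8]
wrist_force: [0.1, 0.1, 0.5]
opening: 0.0602
grasp_force: 0.0
```

Emit:
play_rows --steps '[[[0,0,0,0],[0,0,0,0],[0,0,0,0],[0,0,0,0],[0,0,0,0]]]'

```text
time: 12.0
ee_pos: [0.5313, -0.0896, 0.3263]
tcp_rot: [180.0, -0.0, 95.4]
wrist_force: [0.0, 0.9, 0.4]
opening: 0.06
grasp_force: 0.0
```

```bash
python3 - <<'E'
from k import *
w=knob();cv2.imwrite("pics/w6.png",w["img"])
o=bot.get_obs();print(o["q"])
m=mask(w,(3,120,60),(18,255,255));n,l,s,c=cv2.connectedComponentsWithStats(m);i=1+np.argmax(s[1:,4])
P=np.array([plane(w,u,v,.267)[:2] for v,u in np.argwhere(l==i)],np.float32);print(P.mean(0),cv2.minAreaRect(P))
E
```

```text
[([275.5, 206.0], [263, 206, 26, 1, 26]), ([281.0, 210.0], [274, 210, 15, 1, 15]), ([275.2, 230.4], [258, 214, 35, 34, 1084]), ([415.8, 225.6], [415, 220, 3, 12, 15])] [ 0.5313 -0.0896  0.3263] [180.    -0.    95.44] [ 0.5367 -0.084 ] ((0.5766157507896423, -0.08886434137821198), (0.1117212176322937, 0.22052106261253357), 23.450607299804688)
[-9.57535436e+00  6.88535388e+00  2.29848867e+01  1.06098147e+02
  2.02059427e-03  7.49835006e+01]
[ 0.5304765  -0.08663133] ((0.5304751396179199, -0.08685498684644699), (0.023434432223439217, 0.02460423670709133), 5.404407501220703)
```

View pics/w6.png

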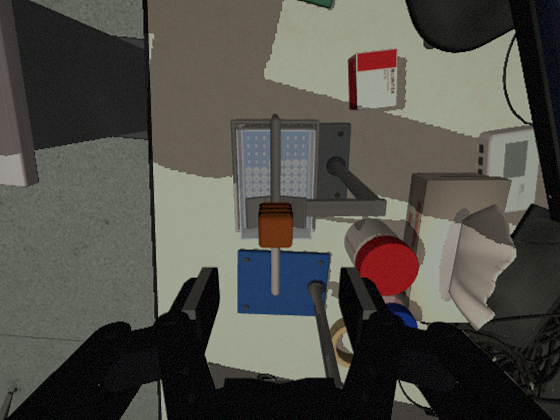

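Emit:
play_rows --steps '[[[0.0015,-0.0008,0.02,0],[0,0,0.02,0],[0,0,0.02,0],[0,0,0.018,0],[0,0,0.01,0]]]'

```text
time: 12.47
ee_pos: [0.5298, -0.0881, 0.2361]
tcp_rot: [-179.9, -0.0, 95.5]
wrist_force: [-1.4, -0.1, 0.9]
opening: 0.0601
grasp_force: 0.0
```

Emit:
play_rows --steps '[[[0,0,0,0],[0,0,0,0],[0,0,0,0],[0,0,0,0],[0,0,0,0]]]' --gripper 0.0 --squeeze 80

```text
time: 12.88
ee_pos: [0.5302, -0.0884, 0.2402]
tcp_rot: [179.9, 0.0, 95.5]
wrist_force: [-4.6, 0.1, 6.7]
opening: 0.0227
grasp_force: 79.4
```

Emit:
play_rows --steps '[[[0,0,0,0],[0,0,0,0],[0,0,0,0],[0,0,0,0],[0,0,0,0]]]'

```text
time: 13.3
ee_pos: [0.5302, -0.0884, 0.2402]
tcp_rot: [179.9, 0.0, 95.5]
wrist_force: [-4.8, -0.0, 6.9]
opening: 0.0227
grasp_force: 79.4
```

Emit:
play_rows --steps '[[[0,0,-0.004,0],[0,0,-0.008,0],[0,0,-0.012,0],[0,0,-0.014,0],[0,0,-0.012,0]]]'

```text
time: 13.72
ee_pos: [0.5306, -0.0882, 0.2895]
tcp_rot: [180.0, -0.0, 95.5]
wrist_force: [0.5, 0.0, -5.0]
opening: 0.0228
grasp_force: 78.8
```

Emit:
play_rows --steps '[[[0,0,-0.008,0],[0,0,-0.004,0],[0,0,0,0],[0,0,0,0],[0,0,0,0]]]'

```text
time: 14.13
ee_pos: [0.5303, -0.0882, 0.2995]
tcp_rot: [-179.9, -0.0, 95.5]
wrist_force: [0.3, -0.3, -4.2]
opening: 0.0228
grasp_force: 78.8
```

```bash
python3 - <<'E'
from h import *
o=bot.get_obs();print(o["ee_pos"],o["tcp_rot"],o["wrist_force"],o["torque"],o["opening"])
w=cam("wrist");cv2.imwrite("pics/w7.png",w["img"])
for p in [(-.0,.072),(0,-.072)]:
    a=np.radians(5.5);x=np.array([.5302-np.sin(a)*p[1],-.0884+np.cos(a)*p[1],.281]);print(proj(w,x))
# tray/box lid: white-blue lid region
print(blobs(mask(w,(3,120,60),(18,255,255))))
print(blobs(mask(w,(100,40,90),(125,130,255)),150))
E
```

```text
[ 0.53029416 -0.08819419  0.2994883 ] [-1.79939219e+02 -1.92841720e-02  9.55015838e+01] [ 0.25315198 -0.27882619 -4.18511563] [ 0.01284871 -0.02481285 -0.0176935 ] 0.02281588540598552
[274.8 133. ]
[275.7 362.1]
[([424.2, 235.4], [423, 231, 3, 10, 16]), ([277.1, 252.2], [257, 251, 42, 4, 108]), ([277.6, 260.5], [257, 257, 44, 7, 218]), ([279.2, 270.5], [255, 267, 48, 7, 261]), ([278.8, 304.7], [253, 278, 53, 54, 2709])]
[([251.6, 162.3], [234, 141, 36, 49, 1320]), ([301.8, 157.8], [286, 141, 33, 38, 956])]
```

Emit:
play_rows --steps '[[[0,-0.006,0,0],[0,-0.012,0,0],[0,-0.016,0,0],[0,-0.018,0,0],[0,-0.014,0,0]]]'

```text
time: 14.6
ee_pos: [0.463, -0.0946, 0.3]
tcp_rot: [-180.0, -0.0, 95.5]
wrist_force: [0.6, 0.0, -4.8]
opening: 0.0228
grasp_force: 79.1
```

Emit:
play_rows --steps '[[[0,-0.009,0,0],[0.004,-0.004,0,0],[0.01,-0.001,0,0],[0.016,-0.001,0,0],[0.02,-0.001,0,0]]]'

```text
time: 15.02
ee_pos: [0.4442, -0.0456, 0.3]
tcp_rot: [-180.0, -0.0, 95.4]
wrist_force: [-0.0, 0.6, -4.5]
opening: 0.0224
grasp_force: 78.9
```

Emit:
play_rows --steps '[[[0.022,-0.001,0,0],[0.022,-0.001,0,0],[0.022,-0.001,0,0],[0.022,-0.001,0,0],[0.022,-0.001,0,0]]]'

```text
time: 15.43
ee_pos: [0.4284, 0.0647, 0.3001]
tcp_rot: [-180.0, -0.0, 95.5]
wrist_force: [0.4, 0.5, -4.7]
opening: 0.0224
grasp_force: 78.9
```

Emit:
play_rows --steps '[[[0.022,-0.001,0,0],[0.022,-0.001,0,0],[0.022,-0.001,0,0],[0.018,-0.001,0,0],[0.01,-0.001,0,0]]]'

```text
time: 15.85
ee_pos: [0.4141, 0.1584, 0.2999]
tcp_rot: [-180.0, -0.0, 95.6]
wrist_force: [0.2, -0.7, -4.4]
opening: 0.0229
grasp_force: 78.9
```

Emit:
play_rows --steps '[[[0.006,0,0,0.03],[0,0,0,0.06],[0,0,0,0.07],[0,0,0,0.055],[0,0,0,0.026]]]'

```text
time: 16.27
ee_pos: [0.4139, 0.1622, 0.3001]
tcp_rot: [-180.0, 0.0, 81.5]
wrist_force: [-0.1, -0.2, -4.2]
opening: 0.0222
grasp_force: 78.9
```

Emit:
play_rows --steps '[[[0,0,0,0],[0,0,0,0],[0,0,0,0],[0,0,0,0],[0,0,0,0]]]'

```text
time: 16.68
ee_pos: [0.4139, 0.1618, 0.3003]
tcp_rot: [-180.0, 0.0, 81.7]
wrist_force: [-0.9, 0.1, -4.2]
opening: 0.023
grasp_force: 78.9
```

```bash
python3 - <<'E'
from h import *
o=bot.get_obs();print(np.round(o["ee_pos"],4),o["tcp_rot"],o["wrist_force"])
w=cam("wrist");s=cam("scene");cv2.imwrite("pics/w8.png",w["img"])
print(w["p"],proj(w,(.484,.189,.225)),proj(w,(.484,.189,.01)))
for c in (w,s):
    g=mask(c,(45,60,20),(90,255,220));print(blobs(g,150))
    cs,_=cv2.findContours(g,0,2);h=cv2.convexHull(max(cs,key=cv2.contourArea))
    r=cv2.approxPolyDP(h,6,True)[:,0]
    print([(p.tolist(),np.round(plane(c,*p.astype(float),.01)[:2],4).tolist()) for p in r])
    P=np.array([plane(c,*p.astype(float),.01)[:2] for p in h[:,0]],np.float32);print(cv2.minAreaRect(P))
E
```

```text
[0.4139 0.1618 0.3003] [-1.79998397e+02  4.01768054e-04  8.17164819e+01] [-0.93918539  0.09028267 -4.19922519]
[0.4274968  0.24525915 0.44366039] [369.1 178. ] [325.8 144. ]
[([356.1, 132.7], [293, 94, 116, 90, 6406])]
[([397, 182], [0.5781, 0.1222]), ([331, 183], [0.486, 0.1342]), ([293, 122], [0.4438, 0.2238]), ([294, 95], [0.4494, 0.2568]), ([408, 95], [0.595, 0.2356])]
((0.5136632323265076, 0.1894223690032959), (0.11726047843694687, 0.14848263561725616), 81.71916961669922)
[([239.0, 307.4], [214, 276, 49, 59, 1195])]
[([243, 276], [0.5732, 0.1212]), ([262, 320], [0.4376, 0.1962]), ([248, 334], [0.4423, 0.2516]), ([214, 301], [0.5858, 0.2359])]
((0.508589506149292, 0.18802078068256378), (0.11753252893686295, 0.1507420390844345), 81.51100158691406)
```

```bash
python3 - <<'E'
from h import *
w=cam("wrist");im=cv2.cvtColor(w["img"],cv2.COLOR_BGR2HSV)
S=np.array([.483,.1925]);a=np.radians(-8.3);ex=np.array([np.cos(a),np.sin(a)]);ey=np.array([-ex[1],ex[0]])
def px(x,y,z):
    u,v=proj(w,np.append(S+x*ex+y*ey,z));return im[int(round(v)),int(round(u))]
fmt=lambda p:("G" if 45<p[0]<90 and p[1]>60 else ".")+f"{p[2]:03d}"
for x in (.03,.045,.06):
    for y0 in(.027,-.027): print("y-prof arm",x,y0,' '.join(fmt(px(x,y0+d/1000,.2165)) for d in range(-14,15,2)))
for y in(.027,-.027): print("x-prof prong",y,' '.join(f"{d}:"+fmt(px(d/1000,y,.262)) for d in range(-24,25,2)))
for x in(-.012,.012):
    for y0 in(.027,-.027): print("y-prof prong",x,y0,' '.join(fmt(px(x,y0+d/1000,.262)) for d in range(-14,15,2)))
E
```

```text
y-prof arm 0.03 0.027 .077 .086 .082 .078 .076 .118 .128 .105 .091 .078 .115 .114 .124 .118 .117
y-prof arm 0.03 -0.027 .062 .067 .072 .122 .123 .121 .111 .092 .090 .052 .096 .119 .121 .124 .120
y-prof arm 0.045 0.027 .084 .082 .071 .120 .123 .122 .126 .152 .089 .107 .190 .191 .195 .193 .032
y-prof arm 0.045 -0.027 .124 .125 .110 .075 .111 .126 .113 .091 .093 .055 .096 .122 .121 .119 .122
y-prof arm 0.06 0.027 .056 .095 .120 .123 .089 .006 .092 .149 .149 .073 .039 .053 .041 .041 .046
y-prof arm 0.06 -0.027 .073 .082 .076 .075 .077 .074 .080 .090 .094 .050 .096 .122 .123 .125 .124
x-prof prong 0.027 -24:G059 -22:G059 -20:G062 -18:G063 -16:.152 -14:.154 -12:.084 -10:.068 -8:G056 -6:G055 -4:.032 -2:.042 0:.065 2:.078 4:.079 6:.088 8:.150 10:.112 12:.118 14:.116 16:.156 18:.139 20:.124 22:.124 24:.119
x-prof prong -0.027 -24:.125 -22:.124 -20:.120 -18:.128 -16:.078 -14:.101 -12:.114 -10:.124 -8:.126 -6:.124 -4:.117 -2:.124 0:.123 2:.123 4:.120 6:.122 8:.119 10:.106 12:.066 14:.059 16:.090 18:.103 20:.120 22:.126 24:.125
y-prof prong -0.012 0.027 G060 G062 G060 G058 G061 G059 G058 .084 .084 .079 .081 G060 G060 G056 G060
y-prof prong -0.012 -0.027 .123 .122 .123 .125 .120 .119 .124 .114 .086 .075 .079 .088 .119 .106 .102
y-prof prong 0.012 0.027 .116 .122 .119 .078 .084 .084 .074 .118 .123 .086 .079 .115 .163 .116 .111
y-prof prong 0.012 -0.027 .123 .119 .124 .125 .122 .121 .127 .066 .060 .061 .093 .122 .123 .124 .098
```

Emit:
play_rows --steps '[[[0.005,0,0,0],[0.011,0,0,0],[0.013,0,0,0],[0.0085,0,0,0],[0.0033,0,0,0]]]'

```text
time: 17.25
ee_pos: [0.4199, 0.204, 0.2999]
tcp_rot: [-180.0, -0.0, 81.8]
wrist_force: [-0.1, -1.5, -4.1]
opening: 0.0225
grasp_force: 79.0
```

Emit:
play_rows --steps '[[[0,0.005,0,0],[0,0.01,0,0],[0,0.014,0,0],[0,0.014,0,0],[0,0.012,0,0]]]'

```text
time: 17.67
ee_pos: [0.4757, 0.1935, 0.3001]
tcp_rot: [180.0, 0.0, 81.7]
wrist_force: [0.1, 0.5, -4.3]
opening: 0.0227
grasp_force: 78.9
```

Emit:
play_rows --steps '[[[0,0.006,0,0],[0,0.003,0,0],[0,0,0,0],[0,0,0,0],[0,0,0,0]]]'

```text
time: 18.08
ee_pos: [0.4827, 0.1929, 0.3005]
tcp_rot: [180.0, -0.0, 81.7]
wrist_force: [0.2, -0.3, -3.6]
opening: 0.0219
grasp_force: 78.9
```

```bash
python3 - <<'E'
from h import *
o=bot.get_obs();print(np.round(o["ee_pos"],4),o["tcp_rot"],o["wrist_force"])
w=cam("wrist");cv2.imwrite("pics/w9.png",w["img"]);im=cv2.cvtColor(w["img"],cv2.COLOR_BGR2HSV)
S=np.array([.483,.193]);a=np.radians(-8.3);ex=np.array([np.cos(a),np.sin(a)]);ey=np.array([-ex[1],ex[0]])
def px(x,y,z):
    u,v=proj(w,np.append(S+x*ex+y*ey,z));return im[int(round(v)),int(round(u))]
fmt=lambda p:("G" if 45<p[0]<90 and p[1]>60 else ".")+f"{p[2]:03d}"
print(proj(w,np.append(S,.262)),proj(w,np.append(S+.027*ey,.262)))
for y in(.027,-.027):
  for e in (-.002,0,.002,.004): print("x",y,e,' '.join(f"{d}:"+fmt(px(d/1000,y+e,.262)) for d in range(-22,23,2)))
for x in(-.013,.013):
    for y0 in(.027,-.027): print("y",x,y0,' '.join(f"{d}:"+fmt(px(x,y0+d/1000,.262)) for d in range(-12,15,2)))
# bar at z .2845
for y in (.04,.055,-.05): print("bar",y,' '.join(f"{d}:"+fmt(px(d/1000,y,.2845)) for d in range(-14,15,2)))
E
```

```text
[0.4827 0.1929 0.3005] [ 1.79998556e+02 -6.86202933e-03  8.16997217e+01] [ 0.15185789 -0.28676377 -3.58656993]
[276.6 247.6] [276.6 207. ]
x 0.027 -0.002 -22:.152 -20:.160 -18:.153 -16:.149 -14:.144 -12:.159 -10:.149 -8:.157 -6:.158 -4:.132 -2:.145 0:.170 2:.149 4:.111 6:.141 8:.143 10:.161 12:.155 14:.142 16:.113 18:.141 20:.158 22:.158
x 0.027 0 -22:.162 -20:.158 -18:.146 -16:.152 -14:.159 -12:.088 -10:.091 -8:.131 -6:.144 -4:.140 -2:.149 0:.165 2:.153 4:.108 6:.139 8:.165 10:.148 12:.123 14:.061 16:.090 18:.103 20:.165 22:.156
x 0.027 0.002 -22:.158 -20:.155 -18:.155 -16:.131 -14:.135 -12:.084 -10:.092 -8:.118 -6:.153 -4:.131 -2:.147 0:.171 2:.151 4:.113 6:.141 8:.153 10:.141 12:.137 14:.069 16:.084 18:.097 20:.154 22:.151
x 0.027 0.004 -22:.150 -20:.156 -18:.155 -16:.135 -14:.069 -12:.066 -10:.076 -8:.133 -6:.157 -4:.134 -2:.148 0:.173 2:.150 4:.112 6:.145 8:.152 10:.133 12:.119 14:.062 16:.058 18:.112 20:.151 22:.157
x -0.027 -0.002 -22:.056 -20:.060 -18:.019 -16:.078 -14:.097 -12:.101 -10:.103 -8:.101 -6:.106 -4:.104 -2:.107 0:.106 2:.104 4:.107 6:.106 8:.107 10:.103 12:.106 14
[... 815 characters left out ...]
110 -2:.097 0:.084 2:.077 4:.071 6:.010 8:.055 10:.073 12:.074 14:.001
y 0.013 0.027 -12:.161 -10:.150 -8:.163 -6:.154 -4:.149 -2:.164 0:.076 2:.062 4:.075 6:.054 8:.056 10:.058 12:.089 14:.063
y 0.013 -0.027 -12:.129 -10:.125 -8:.125 -6:.122 -4:.116 -2:.106 0:.082 2:.074 4:.077 6:.065 8:.054 10:.074 12:.081 14:.044
bar 0.04 -14:.152 -12:.148 -10:.102 -8:.062 -6:.074 -4:.153 -2:.138 0:.177 2:.149 4:.086 6:.145 8:.095 10:.061 12:.050 14:.153
bar 0.055 -14:.147 -12:.150 -10:.154 -8:.156 -6:.151 -4:.153 -2:.138 0:.178 2:.147 4:.091 6:.147 8:.155 10:.151 12:.158 14:.149
bar -0.05 -14:.123 -12:.121 -10:.122 -8:.121 -6:.122 -4:.120 -2:.066 0:.095 2:.096 4:.082 6:.198 8:.194 10:.196 12:.194 14:.196
```

Emit:
play_rows --steps '[[[0,0.0015,0,0],[0,0,0.004,0],[0,0,0.008,0],[0,0,0.008,0],[0,0,0.004,0]]]'

```text
time: 18.55
ee_pos: [0.4842, 0.1926, 0.2745]
tcp_rot: [-179.9, 0.0, 81.7]
wrist_force: [0.8, -0.4, -4.7]
opening: 0.023
grasp_force: 78.9
```

Emit:
play_rows --steps '[[[0,0,0.003,0],[0,0,0.003,0],[0,0,0.003,0],[0,0,0.003,0],[0,0,0.003,0]]]'

```text
time: 18.97
ee_pos: [0.4846, 0.1927, 0.2611]
tcp_rot: [180.0, -0.0, 81.7]
wrist_force: [0.3, 0.5, -4.6]
opening: 0.0229
grasp_force: 78.9
```

Emit:
play_rows --steps '[[[0,0,0.003,0],[0,0,0.003,0],[0,0,0.002,0],[0,0,0,0],[0,0,0,0]]]'

```text
time: 19.38
ee_pos: [0.4845, 0.1927, 0.2532]
tcp_rot: [-180.0, 0.0, 81.7]
wrist_force: [-0.5, 0.5, -4.1]
opening: 0.0231
grasp_force: 78.9
```

No contact so far; the bar is inside the slots. I'll lower the rest slowly.

Emit:
play_rows --steps '[[[0,0,0.002,0],[0,0,0.002,0],[0,0,0.002,0],[0,0,0.002,0],[0,0,0,0]]]'

```text
time: 19.8
ee_pos: [0.4844, 0.1926, 0.2447]
tcp_rot: [-180.0, 0.0, 81.7]
wrist_force: [-0.9, 0.0, -4.1]
opening: 0.0229
grasp_force: 78.9
```

Emit:
play_rows --steps '[[[0,0,0.002,0],[0,0,0.001,0],[0,0,0.001,0],[0,0,0,0],[0,0,0,0]]]'

```text
time: 20.22
ee_pos: [0.4846, 0.1927, 0.2413]
tcp_rot: [-180.0, -0.0, 81.7]
wrist_force: [0.2, 0.3, -5.0]
opening: 0.0227
grasp_force: 79.0
```

Emit:
play_rows --steps '[[[0,0,0.001,0],[0,0,0,0],[0,0,0.001,0],[0,0,0,0],[0,0,0,0]]]'

```text
time: 20.63
ee_pos: [0.4847, 0.1927, 0.2404]
tcp_rot: [179.9, -0.0, 81.7]
wrist_force: [-1.2, -0.9, 6.4]
opening: 0.0228
grasp_force: 80.4
```

Emit:
play_rows --steps '[[[0,0,0,0],[0,0,0,0],[0,0,0,0],[0,0,0,0],[0,0,0,0]]]' --gripper 0.06

```text
time: 21.05
ee_pos: [0.4846, 0.1927, 0.2391]
tcp_rot: [-180.0, 0.0, 81.7]
wrist_force: [0.7, 0.7, 0.1]
opening: 0.0598
grasp_force: 0.0
```

Emit:
play_rows --steps '[[[0,0,-0.008,0],[0,0,-0.015,0],[0,0,-0.02,0],[0,0,-0.02,0],[0,0,-0.02,0]]]'

```text
time: 21.47
ee_pos: [0.4844, 0.1926, 0.3237]
tcp_rot: [180.0, -0.0, 81.7]
wrist_force: [0.1, 1.1, 0.0]
opening: 0.06
grasp_force: 0.0
```

Emit:
play_rows --steps '[[[0,0,-0.02,0],[0,0,-0.02,0],[0,0,-0.01,0],[0,0,0,0],[0,0,0,0]]]'

```text
time: 21.88
ee_pos: [0.4848, 0.1928, 0.3726]
tcp_rot: [180.0, -0.0, 81.7]
wrist_force: [0.8, 0.1, -0.7]
opening: 0.0604
grasp_force: 0.0
```

```bash
python3 - <<'E'
from h import *
o=bot.get_obs();print(np.round(o["ee_pos"],4),o["wrist_force"],o["opening"])
for t in range(2):
    w=cam("wrist")
    m=mask(w,(3,120,60),(18,255,255));n,l,s,c=cv2.connectedComponentsWithStats(m);i=1+np.argmax(s[1:,4])
    P=np.array([plane(w,u,v,.267)[:2] for v,u in np.argwhere(l==i)],np.float32);print(s[i],P.mean(0),cv2.minAreaRect(P))
s_=cam("scene");print(blobs(mask(s_,(5,150,100),(18,255,255))),proj(s_,(.4845,.1927,.252)))
print("lid",blobs(mask(w,(100,40,90),(125,130,255)),150),proj(w,(.4845,.1927,.137)))
E
```

```text
[0.4848 0.1928 0.3726] [ 0.75899797  0.09178763 -0.72082427] 0.06042791289935973
[264 198  28  29 801] [0.48568252 0.19422182] ((0.4857381284236908, 0.19413645565509796), (0.024618837982416153, 0.022827552631497383), 81.6580810546875)
[264 198  29  30 804] [0.48551327 0.19434445] ((0.4859462082386017, 0.1938815712928772), (0.025467997416853905, 0.0234544537961483), 80.8289566040039)
[([246.0, 264.8], [239, 257, 13, 18, 141])] [243.8 265. ]
lid [([295.9, 141.7], [283, 129, 27, 28, 523]), ([262.1, 145.0], [251, 130, 23, 33, 591])] [277.2 179.9]
```

```bash
python3 -c "
from workcell import bot
print(bot.job_done())"
```

```text
the job is handed in; nothing more can be done
None
```

The basket, with the tip box in it, now hangs fully down in the fork, after a central stop on the open hook where I let go and took the block the other way; I handed the job in at about 22 s with the gripper clear. The final hang was checked by measured height, position and contact force only, because my ten picture views were used up by then.

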